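Load a vial into the clear well of a dry-block heater

ROBOT

A 7-joint arm with a two-finger parallel gripper is mounted at the origin on the work surface. World frame = base frame: x ahead of the robot, y to its left, z up, the work surface at z = 0. Lengths are in m, angles in degrees, forces in N, time in s.
With the tool pointing down it reaches from about 0.425 to 0.8 m from the base axis. Payload 8.3 kg.
Tool frame: the origin (TCP) lies at the very end of the fingers, on their centre line; the grasp point (between the pads) lies 19 mm behind it; x points along the fingers, z is the direction in which the jaws open and shut, and the axes are right-handed (so a half turn about x gives the same grasp; the last joint's range is limited). The gripper opens to 85 mm and grips with 20 to 120 N. Pads are 22 mm wide; open, the fingers measure 114 mm over their backs; the gripper's body (76 mm by 85 mm) begins 54 mm behind the grasp point. The pads swing forward as they close: fully open they stand 13 mm farther back than shut.
Start: joints at [68.933, 21.967, 0.94, 78.501, -0.361, 79.538, -2.664], TCP at [0.188, -0.596, 0.231] pointing down, gripper open.
Joint ranges: [-169.22, 169.22], [-14.56, 117.87], [-87.37, 89.26], [10.42, 133.3], [-82.24, 262.24], [0.94, 117.77], [-172.7, 172.7]. Speed limits (degrees/s): [136.94, 136.94, 172.46, 172.46, 180, 180, 180].

INTERFACE

Orientations are given as a 3x3 rotation matrix whose columns are the frame's x, y, z axes.
In Python, from cell import r gives the robot as it stands. The module is installed in compiled form; this text tells all that it offers.
- The arm moves only by the tool move_arm, never from a script. Its argument "increments" is a list that holds one entry, the list of rows, each a list of 6 numbers: the shift along the tool's x, y, z normalised to -1 to 1, where 1 is 0.025 m, then the turn, a rotation vector about the tool's x, y, z normalised to -1 to 1, where 1 is 360 degrees. A call has 1 to 20 rows; each row shifts and turns the pose as measured when the row begins, along the tool's axes as they then stand; what a row does not reach is not made up. A row lasts 1/10 s, in which the tool goes at most 50 mm and 8.59 degrees, less where a joint would pass 70% of its speed; a pose out of reach is approached as far as the arm can. A call with a number of a shift or a turn outside -1 to 1 is refused whole. A call with a gripper value outside its range is refused whole. "grip" is the closure, from -1 (fully open) to 1 (shut), set as the call begins (left out, the last holds). The fingers move at their own pace and stop on an object; "grip_force" is the grip in N (left out, the last holds). Time passes only in rows, so rows that do not move let the fingers close. It gives the time, the measured TCP pose, the force and the opening at its end, in the units of the state.
- r.read_state(): the state, without advancing time (a new reading comes with each control period).
- r.camera(name): name is "scene" or "top" or "wrist"; returns a dict with "color" (480x640x3 uint8, red, green, blue), "z_map" (480x640 float32, m along the optical axis (not along the pixel's ray), 0 where there is no reading), "vfov" (degrees; the focal length in pixels is half the picture's height over the tangent of half this angle, whatever the lens; pixels are square), "cx", "cy" (the principal point, pixels), "position" and "rotation" of the camera in the world; the wrist camera has in their place "hand_eye" (4x4, takes a point from camera to tool coordinates, whose origin is the TCP and whose axes are the tool frame's). Camera axes: x right, y down, z forward; pixel columns grow to the right and rows downward; lengths in m; the calibration is good to about 2 mm. A picture is of the moment at which its call begins: read the wrist's pose just before it.
- r.finish_job(): hands the job in, once; it reports no verdict.
Trained networks look in a picture, given as the dict that the camera call returned (one of the last four; its "shot" number tells which), for a name from the list of things; names that differ only in an ending like _2 or _b are one class to them, and where a whole thing is asked for, a point or a joint stands for the part that bears it (a point fixed in the world has none). Each returns a list of dicts, best first, with "p" (0 to 1); they miss things now and then, are a little off and sometimes report something else, mostly with a low value. They report only what shows in the picture. A call takes as long as a camera call. They do not tell look-alikes from the thing itself.
- r.spot_in(picture, name): "bbox" ([left, top, right, bottom] in pixels, round what is visible of it).
- r.spot_point(picture, name): "uv" ([column, row] in pixels: a listed point, or the origin of a listed thing).
The state is a dict: "clock": time; "joint_positions": joint angles; "joint_velocities": joint speeds; "effort": joint torques, N m; "ee_pos": TCP position; "ee_rot": TCP orientation; "force": force on the tool from outside, world axes, zero at the start; "ft_torque": the same for the moment, N m; "grip_width": finger opening in m.
Only numpy, scipy, OpenCV 4.12 (cv2) and the standard library are available. Lean on these libraries where they do the work, as an engineer would, in place of code of your own. Each camera call takes 0.05 s, during which the arm holds its last target.

TASK

Take the green-capped vial from the blue rack and load it into the black heating block, right down on the floor of a well. Somebody left black spacer rings, too dark to see, at the bottom of two of the three open wells, and on a ring the vial stands a centimetre too high: lower it gently in your fingers and feel how deep it goes (it is glass: never press above 35 N and do not drop it), and leave it standing in the one clear well. Do not disturb the white-capped vials, the beaker or the spare ring.

Things in the scene. Friction and masses are not known exactly. Their poses are not given: they have to be found in the camera images.
- vial_mid (a point): centre (half-way up, z axis up) of the new vial: amber glass, white label, GREEN cap, 27.5 mm wide, 95 mm tall (foot 47.5 mm below this point), cap 27 mm wide = top 15 mm, foot edge bevelled 2.3 x 2.5 mm; 40 to 85 g. It stands in an end hole of the blue rack, 32 mm deep, 1.5 mm loose all round; its upper 63 mm stand free.
- rack: blue vial rack fixed to the bench, 160 (its x) x 56 x 40 mm high; origin at the centre of its underside. Three holes in a row along its own x, 48 mm apart: the new vial in one end hole, a white-capped one in the other, the middle empty. The fingers have free room on the rack's own +y and -y sides of a vial.
- heater: bench dry-block heater, fixed: white housing 210 mm (its x) x 260 mm (its y), 83 mm high, control panel towards its own -x; origin at the centre of its underside. A rigid black block with four wells in a row along its own y has its flat top 92 mm above the bench; the row lies 35 mm from the origin along its own +x. Fingers have free room on the +x and -x sides of a well, not between wells.
- well0 (a point): centre of the mouth of the end well on the heater's own -y side, level with the block's top; axes as the heater's. Every well: upright bore 29.3 mm wide, 0.9 mm play round the vial, hard flat floor 50 mm below the mouth; a vial fully home stands 45 mm out, its centre 2.5 mm below the mouth. On a leftover ring (10 mm thick) it stops 10 mm higher. One well is taken by a white-capped vial.
- well1 (a point): centre of the mouth of the second well, 48 mm from well0 along the heater's own +y; same as well0
- well2 (a point): centre of the mouth of the third well, 48 mm further along the heater's own +y; same as well0
- well3 (a point): centre of the mouth of the last well, on the heater's own +y side, 48 mm beyond well2; same as well0
- block_vial_mid (a point): centre of a white-capped vial of the same size, standing fully home in one of the four wells, which is therefore taken (the other three look open). Leave it alone.
- rack_vial_mid (a point): centre of a white-capped vial of the same size standing in the rack. Leave it alone.
- beaker_mid (a point): centre of an empty glass beaker on the bench, 68 mm across, 90 mm tall, beyond the rack. Leave it alone.
- spare_mid (a point): centre of a spare black spacer ring, 27 mm outer and 20 mm inner diameter, 10 mm thick, lying on a white 90 mm tile: the same kind as those left in two of the wells. Leave it alone.
Mind the look-alikes: they are no part of the job. What is shaped like the part that bears vial_mid but red or turquoise is not meant.

How it is judged:
By the outcome, as a careful person would: the job done as asked, in the order asked, and still so for the second after the job is handed in, with the robot touching nothing.
It also fails if it takes over 72 s, if anything falls off the work surface, if the arm or the gripper's body presses on something with over 40 N, if the wrist force passes 120 N, or if a joint passes its speed limit or range.

## Working session

There is one attempt and no reset: what is moved stays moved. The work goes in short steps, Python scripts to look and compute and a tool call to move; the robot and the scene stay as the last step left them, time stands still between calls to the robot, and variables do not carry over. Pictures are saved under pics/ and viewed, and the job is handed in when it is done.

Besides the shell and the picture viewer there is one more tool, called after "Call:" by a JSON object that holds its "method" and its "body". move_arm: Moves the arm, as the interface text tells. Scaled input: -1 to 1 covers 0.025 m each way for a shift and 360 degrees each way for a turn. Its arguments: {"type":"object","properties":{"increments":{"type":"array","items":{"type":"array","items":{"type":"array","items":{"type":"number"}}}},"grip":{"type":"number"},"grip_force":{"type":"number"}},"required":["increments"]}

```bash
mkdir -p pics; cat > h.py <<'E'
import numpy as np, cv2
from cell import r
def f(p): return 240/np.tan(np.radians(p['vfov'])/2)
def save(p,n): cv2.imwrite(f'pics/{n}.png',p['color'][:,:,::-1])
def ray(p,uv):
    F=f(p); d=np.array([(uv[0]-p['cx'])/F,(uv[1]-p['cy'])/F,1.0]); return d
def camT(p,s=None):
    if 'hand_eye' in p and p.get('hand_eye') is not None:
        H=np.array(p['hand_eye']); R=np.array(s['ee_rot']); return R@H[:3,:3], R@H[:3,3]+np.array(s['ee_pos'])
    return np.array(p['rotation']),np.array(p['position'])
def atz(p,uv,z,s=None):
    R,t=camT(p,s); d=R@ray(p,uv); return t+d*(z-t[2])/d[2]
def proj(p,X,s=None):
    R,t=camT(p,s); c=R.T@(np.array(X)-t); return f(p)*c[:2]/c[2]+[p['cx'],p['cy']]
E
python3 - <<'E'
from h import *
s=r.read_state(); print(s['clock'],s['ee_pos'],np.round(s['ee_rot'],3),s['grip_width'])
for n in ['top','scene']:
    p=r.camera(n); save(p,n+'0'); print(n,p['vfov'],p['position'],np.round(p['rotation'],3).tolist(),p['cx'],p['cy'])
    for k in ['vial_mid','rack','heater','well0','well1','well2','well3','block_vial_mid','rack_vial_mid','beaker_mid','spare_mid']:
        print(k,[(np.round(a['uv'],1).tolist(),round(a['p'],2)) for a in r.spot_point(p,k)][:4])
print(r.read_state()['clock'])
E
```

```text
0.0 [ 0.1874411  -0.59566532  0.23024538] [[-0.001  0.954  0.3  ]
 [ 0.002  0.3   -0.954]
 [-1.    -0.    -0.002]] 0.0850420906328604
top 42.40583470777109 [0.45420772 0.09274945 1.30863974] [[-0.025, -0.996, 0.081], [-1.0, 0.023, -0.015], [0.013, -0.082, -0.997]] 307.9633417838404 243.284700707225
vial_mid [([443.7, 330.0], 0.86), ([255.6, 209.0], 0.65), ([411.8, 294.5], 0.55)]
rack [([460.0, 266.4], 0.93)]
heater [([267.8, 235.2], 0.85)]
well0 [([231.4, 209.4], 0.76), ([301.2, 218.4], 0.62), ([278.4, 212.8], 0.6)]
well1 [([231.4, 209.4], 0.76), ([301.2, 218.4], 0.62), ([278.4, 212.8], 0.6)]
well2 [([231.4, 209.4], 0.76), ([301.2, 218.4], 0.62), ([278.4, 212.8], 0.6)]
well3 [([231.4, 209.4], 0.76), ([301.2, 218.4], 0.62), ([278.4, 212.8], 0.6)]
block_vial_mid [([297.2, 217.3], 0.72)]
rack_vial_mid [([472.1, 243.5], 0.72)]
beaker_mid [([418.3, 164.1], 0.78)]
spare_mid [([141.7, 242.2], 0.61), ([300.6, 216.2], 0.24)]
scene 45.48475170285931 [ 1.3299485  -0.29326141  0.84567334] [[0.422, 0.592, -0.687], [0.907, -0.279, 0.316], [-0.005, -0.756, -0.654]] 319.9896043948397 239.42388499006225
vial_mid [([207.8, 260.8], 0.84), ([160.0, 272.3], 0.72), ([169.7, 240.6], 0.58)]
rack [([163.2, 313.0], 0.86)]
heater [([365.6, 271.3], 0.97)]
well0 [([338.2, 260.7], 0.98), ([385.2, 250.7], 0.89), ([361.1, 252.0], 0.83), ([156.0, 310.1], 0.65)]
well1 [([338.2, 260.7], 0.98), ([385.2, 250.7], 0.89), ([361.1, 252.0], 0.83), ([156.0, 310.1], 0.65)]
well2 [([338.2, 260.7], 0.98), ([385.2, 250.7], 0.89), ([361.1, 252.0], 0.83), ([156.0, 310.1], 0.65)]
well3 [([338.2, 260.7], 0.98), ([385.2, 250.7], 0.89), ([361.1, 252.0], 0.83), ([156.0, 310.1], 0.65)]
block_vial_mid [([336.4, 257.1], 0.89)]
rack_vial_mid [([157.3, 312.3], 0.96), ([239.5, 360.4], 0.41)]
beaker_mid [([241.0, 359.1], 0.56)]
spare_mid [([463.6, 228.5], 0.65)]
1.2
```

View pics/top0.png

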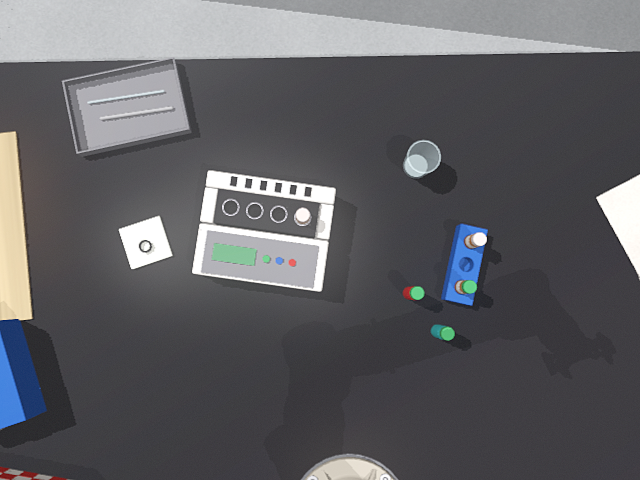

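View pics/scene0.png

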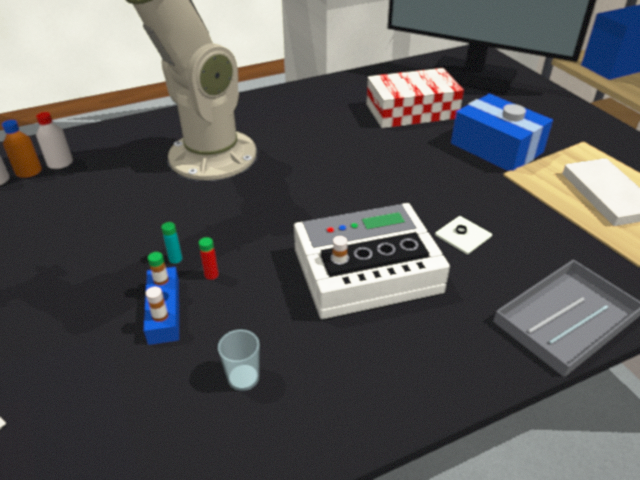

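```bash
python3 - <<'E'
from h import *
p=r.camera('top'); q=r.camera('scene')
np.savez('top.npz',c=p['color'],z=p['z_map']); 
def cloud(p):
    F=f(p); z=p['z_map']; v,u=np.mgrid[:480,:640]
    X=np.stack([(u-p['cx'])/F*z,(v-p['cy'])/F*z,z],-1); R,t=camT(p); return X@R.T+t
for p,n in ((p,'top'),(q,'scene')):
    W=cloud(p); hsv=cv2.cvtColor(p['color'],cv2.COLOR_RGB2HSV)
    g=cv2.inRange(hsv,(45,100,60),(85,255,255))
    k,lab,st,ce=cv2.connectedComponentsWithStats(g)
    for i in range(1,k):
        if st[i,4]>30:
            w=W[(lab==i)]; zt=np.percentile(w[:,2],85); t=w[w[:,2]>zt-.006]
            print(n,'green',ce[i].round(1),st[i,4],'zt',zt.round(4),'xy',t[:,:2].mean(0).round(4),((t[:,:2].max(0)+t[:,:2].min(0))/2).round(4))
    # block top depth
    m=(W[...,2]>.086)&(W[...,2]<.098)&(hsv[...,2]<90)&(W[...,1]>-.1)&(W[...,1]<.5)
    w=W[m]; 
    if len(w)>50:
        rect=cv2.minAreaRect(w[:,:2].astype(np.float32)); print(n,'blk',len(w),rect,np.median(w[:,2]))
    b=cv2.inRange(hsv,(100,150,80),(125,255,255))>0
    m=b&(W[...,2]>.033)&(W[...,2]<.047)&(W[...,1]<0); w=W[m]
    if len(w)>50: print(n,'rack',len(w),cv2.minAreaRect(w[:,:2].astype(np.float32)))
    m=(W[...,2]>.07)&(hsv[...,2]>150)&(hsv[...,1]<70)&(W[...,1]>-.1)&(W[...,1]<.45)&(W[...,2]<.09)
    w=W[m]
    if len(w)>50: print(n,'hous',len(w),cv2.minAreaRect(w[:,:2].astype(np.float32)),np.median(w[:,2]))
p_=[(231.4,209.4),(255.5,211),(278.4,212.8),(302,216)]
p=r.camera('top')
# hough rims
g=cv2.cvtColor(p['color'],cv2.COLOR_RGB2GRAY)[180:250,190:340]
G=cv2.resize(g,None,fx=5,fy=5,interpolation=cv2.INTER_CUBIC); cv2.imwrite('pics/blk.png',G)
c=cv2.HoughCircles(G,cv2.HOUGH_GRADIENT,1.2,80,param1=100,param2=25,minRadius=25,maxRadius=55)
if c is not None:
    for a in c[0]: uv=np.array([a[0]/5+190-.4,a[1]/5+180-.4]); print(uv,a[2]/5,atz(p,uv,.092))
for uv in ((231.4,209.4),(255.6,209),(278.4,212.8),(301.2,218.4)): print(atz(p,uv,.092))
for uv in [(385.2,250.7),(361.1,252),(338,260.7)]:print('sc',atz(q,uv,.092))
print('rack origin',atz(p,(460,266.4),0),atz(q,(163.2,313),0),'heater',atz(p,(267.8,235.2),0),atz(q,(365.6,271.3),0))
E
```

```text
top green [265.8 258.4] 33 zt 0.0906 xy [0.526  0.1588] [0.5256 0.159 ]
top green [468.9 286.4] 170 zt 0.1038 xy [ 0.4606 -0.2378] [ 0.4606 -0.2372]
top green [417.  292.6] 163 zt 0.0964 xy [ 0.4506 -0.1359] [ 0.4513 -0.1364]
top green [446.7 333. ] 182 zt 0.096 xy [ 0.3706 -0.19  ] [ 0.4057 -0.0561]
top blk 229 ((0.6305122971534729, 0.15335379540920258), (0.20162168145179749, 0.09644348919391632), 80.52088165283203) 0.0901843045771431
top rack 1399 ((0.5070199370384216, -0.24954336881637573), (0.058025505393743515, 0.16046680510044098), 75.53121948242188)
top hous 8545 ((0.5830285549163818, 0.16241765022277832), (0.26035183668136597, 0.21046893298625946), 80.5860595703125) 0.08296722411841961
scene green [382.6 220.3] 387 zt 0.091 xy [0.5403 0.2147] [ 0.9221 -0.0166]
scene green [168.3 228.2] 193 zt 0.0974 xy [ 0.3903 -0.2004] [ 0.8438 -0.2393]
scene green [354. 225.] 31 zt 0.0919 xy [0.5248 0.1555] [0.5262 0.156 ]
scene green [205.5 243.2] 193 zt 0.0975 xy [ 0.4534 -0.1418] [ 0.4513 -0.1418]
scene green [155.1 258.2] 215 zt 0.1051 xy [ 0.4697 -0.2439] [ 0.8876 -0.2619]
scene blk 18
[... 434 characters left out ...]
13000303 0.092     ]
[230.04001 206.84001] 8.719999 [0.62934435 0.22704567 0.092     ]
[255.24    210.20001] 7.832 [0.62150657 0.17734149 0.092     ]
[302.04    216.68001] 9.008 [0.60646886 0.08502299 0.092     ]
[209.88    193.40001] 7.544 [0.65710969 0.26655275 0.092     ]
[0.6241759 0.2244321 0.092    ]
[0.62388458 0.17658742 0.092     ]
[0.6152753  0.13163354 0.092     ]
[0.60307973 0.08676676 0.092     ]
sc [0.6239336 0.1728302 0.092    ]
sc [0.60709251 0.12821015 0.092     ]
sc [0.61018864 0.07614814 0.092     ]
rack origin [ 0.5040538  -0.24824993  0.        ] [ 0.51083549 -0.2569595   0.        ] heater [0.58007159 0.158049   0.        ] [5.76812257e-01 1.59547686e-01 1.11022302e-16]
```

View pics/blk.png

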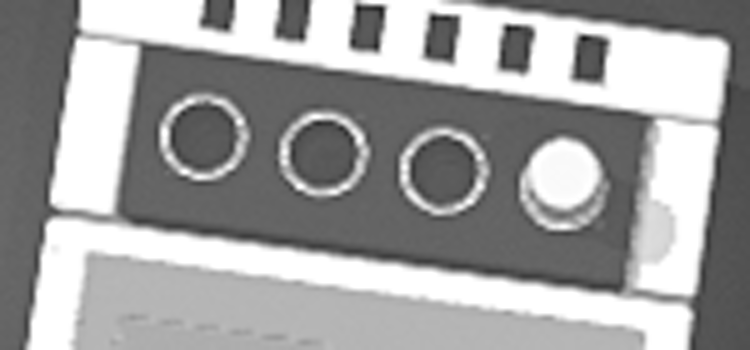

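Call:
{"method": "move_arm", "body": {"increments": [[[0, 0, 0, 0.0222, 0, 0], [0, 0, 0, 0.0222, 0, 0], [0, 0, 0, 0.0222, 0, 0], [0, 0, 0, 0.0222, 0, 0], [0, 0.39, -0.92, 0, 0, 0], [0, 0.39, -0.92, 0, 0, 0], [0, 0.39, -0.92, 0, 0, 0], [0, 0.39, -0.92, 0, 0, 0], [0, 0.39, -0.92, 0, 0, 0], [0, 0.39, -0.92, 0, 0, 0], [0, 0.39, -0.92, 0, 0, 0], [0, 0.39, -0.92, 0, 0, 0], [0, 0.39, -0.92, 0, 0, 0], [0, 0.39, -0.92, 0, 0, 0], [0, 0.39, -0.92, 0, 0, 0], [0, 0.39, -0.92, 0, 0, 0], [0, 0.39, -0.92, 0, 0, 0], [0, 0.39, -0.92, 0, 0, 0], [0, 0.39, -0.92, 0, 0, 0], [0, 0.39, -0.92, 0, 0, 0]]], "grip": -1}}

```text
clock: 3.35
ee_pos: [0.4447, -0.2767, 0.2317]
ee_rot: [[0.001, 0.959, -0.282], [-0.004, -0.282, -0.959], [-1.0, 0.002, 0.004]]
force: [0.0, -0.2, 0.6]
grip_width: 0.0855
```

```bash
cat >> h.py <<'E'
def go(xyz,ang=None,s=None):
    "delta in tool units to reach xyz; turn to tool-z azimuth"
    s=s or r.read_state(); R=np.array(s['ee_rot']); p=np.array(s['ee_pos'])
    zt=np.degrees(np.arctan2(R[1,2],R[0,2]))
    print('t',s['clock'],'tcp',p.round(4),'zaz',zt.round(2),'tilt',R[:,0].round(4),'F',np.round(s['force'],1),'T',np.round(s['ft_torque'],2),'w',round(s['grip_width'],4))
    if ang is not None:
        a=np.radians(ang); X=np.array([0,0,-1.]);Z=np.array([np.cos(a),np.sin(a),0]);T=np.c_[X,np.cross(Z,X),Z]
        rv=cv2.Rodrigues(R.T@T)[0].ravel()
        print('turn tool deg',np.degrees(rv).round(2),'units',(np.degrees(rv)/360).round(4)); 
        print('after turn, shift units',((T.T@(np.array(xyz)-p))/.025).round(3))
    print('shift units now',((R.T@(np.array(xyz)-p))/.025).round(3))
E
python3 - <<'E'
from h import *
go([.4605,-.2375,.23],-104.5)
s=r.read_state();p=r.camera('wrist'); save(p,'w1'); print(np.round(p['hand_eye'],4),p['vfov'])
W=None
print('proj vial top',proj(p,[.4605,-.2375,.103],s))
print(r.spot_point(p,'vial_mid'))
E
```

```text
t 3.35 tcp [ 0.4447 -0.2767  0.2317] zaz -106.37 tilt [ 5.0e-04 -4.2e-03 -1.0e+00] F [ 0.  -0.2  0.6] T [ 0.01 -0.02  0.03] w 0.0855
turn tool deg [-1.87  0.22 -0.09] units [-0.0052  0.0006 -0.0003]
after turn, shift units [ 0.067  0.22  -1.678]
shift units now [ 0.061  0.165 -1.685]
[[ 1.000e-03 -3.188e-01  9.478e-01 -1.430e-01]
 [ 5.000e-04 -9.478e-01 -3.188e-01  8.230e-02]
 [ 1.000e+00  8.000e-04 -8.000e-04 -2.000e-04]
 [ 0.000e+00  0.000e+00  0.000e+00  1.000e+00]] 67.00746817590071
proj vial top [257.2827195  221.30441435]
[{'uv': [256.2, 300.3], 'p': 0.91}, {'uv': [270.1, 202.7], 'p': 0.89}, {'uv': [170.7, 238.1], 'p': 0.74}]
```

View pics/w1.png

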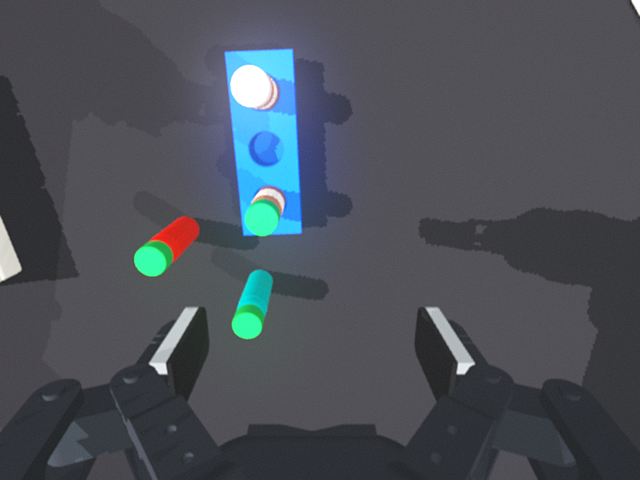

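```bash
cat >> h.py <<'E'
def caps(p,s,z=.103,lo=(45,100,60),hi=(85,255,255)):
    hsv=cv2.cvtColor(p['color'],cv2.COLOR_RGB2HSV); g=cv2.inRange(hsv,lo,hi)
    k,lab,st,ce=cv2.connectedComponentsWithStats(g)
    for i in range(1,k):
        if st[i,4]>100:
            c=cv2.findContours((lab==i).astype(np.uint8),cv2.RETR_EXTERNAL,cv2.CHAIN_APPROX_NONE)[0]
            e=cv2.minEnclosingCircle(c[0]); print(ce[i].round(1),st[i],'z_map',np.median(p['z_map'][lab==i]).round(4),'xy',atz(p,ce[i],z,s).round(4),atz(p,e[0],z,s).round(4))
E
python3 - <<'E'
from h import *
s=r.read_state();p=r.camera('wrist');caps(p,s)
hsv=cv2.cvtColor(p['color'],cv2.COLOR_RGB2HSV)
b=cv2.inRange(hsv,(95,150,60),(125,255,255)); n,l,st,ce=cv2.connectedComponentsWithStats(b);i=1+st[1:,4].argmax()
c=cv2.findContours((l==i).astype(np.uint8),cv2.RETR_EXTERNAL,cv2.CHAIN_APPROX_NONE)[0]
c=max(c,key=len)[:,0]
c=cv2.convexHull(c)[:,0]
w=np.array([atz(p,x,.04,s)[:2] for x in c],np.float32); print(cv2.minAreaRect(w))
E
```

```text
[267.1 218.4] [250 200  35  38 975] z_map 0.2818 xy [ 0.4625 -0.2422  0.103 ] [ 0.4624 -0.2419  0.103 ]
[157.1 258.6] [ 138  241   39   36 1044] z_map 0.3017 xy [ 0.455  -0.1465  0.103 ] [ 0.4552 -0.1466  0.103 ]
[251.3 322.1] [235 305  34  35 919] z_map 0.3215 xy [ 0.3787 -0.2004  0.103 ] [ 0.3784 -0.2007  0.103 ]
((0.5073376297950745, -0.25290167331695557), (0.058534763753414154, 0.1617569923400879), 75.59294128417969)
```

```bash
python3 - <<'E'
from h import *
go([.461,-.2405,.15],-104.5)
E
```

```text
t 3.5 tcp [ 0.4453 -0.2758  0.2316] zaz -106.14 tilt [ 7.0e-04 -3.6e-03 -1.0e+00] F [ 0.2 -0.4 -0.2] T [-0.02  0.06 -0.01] w 0.0854
turn tool deg [-1.64  0.19 -0.09] units [-0.0046  0.0005 -0.0003]
after turn, shift units [ 3.264  0.255 -1.523]
shift units now [ 3.259  0.206 -1.54 ]
```

Call:
{"method": "move_arm", "body": {"increments": [[[0, 0, 0, -0.0046, 0.0005, 0], [0.5, 0.06, -0.4, 0, 0, 0], [0.5, 0.06, -0.4, 0, 0, 0], [0.5, 0.06, -0.4, 0, 0, 0], [0.6, 0.06, -0.35, 0, 0, 0], [0.6, 0.03, -0.1, 0, 0, 0], [0.5, 0, 0, 0, 0, 0], [0, 0, 0, 0, 0, 0]]]}}

```text
clock: 4.3
ee_pos: [0.4605, -0.2345, 0.1424]
ee_rot: [[-0.003, 0.967, -0.255], [0.0, -0.255, -0.967], [-1.0, -0.003, 0.0]]
force: [0.1, -0.5, -0.4]
grip_width: 0.0857
```

```bash
python3 - <<'E'
from h import *
go([.461,-.2405,.0645],-104.5)
s=r.read_state();p=r.camera('wrist'); save(p,'w2'); caps(p,s)
R=np.array(s['ee_rot']);
print('tool-frame of cap est')
hsv=cv2.cvtColor(p['color'],cv2.COLOR_RGB2HSV)
b=cv2.inRange(hsv,(95,150,60),(125,255,255)); n,l,st,ce=cv2.connectedComponentsWithStats(b);i=1+st[1:,4].argmax()
c=cv2.convexHull(max(cv2.findContours((l==i).astype(np.uint8),0,1)[0],key=len)[:,0])[:,0]
w=np.array([atz(p,x,.04,s)[:2] for x in c],np.float32); print(cv2.minAreaRect(w))
E
```

```text
t 4.3 tcp [ 0.4605 -0.2345  0.1424] zaz -104.76 tilt [-2.8e-03  3.0e-04 -1.0e+00] F [ 0.1 -0.5 -0.4] T [-0.02  0.04  0.03] w 0.0857
turn tool deg [-0.26  0.02  0.16] units [-0.0007  0.0001  0.0005]
after turn, shift units [3.116 0.08  0.227]
shift units now [3.116 0.09  0.226]
[322.8 264.7] [ 300  238   47   54 2052] z_map 0.1981 xy [ 0.4638 -0.2414  0.103 ] [ 0.4639 -0.2415  0.103 ]
[162.7 308.8] [ 140  288   52   48 1538] z_map 0.2166 xy [ 0.4606 -0.1467  0.103 ] [ 0.4582 -0.1474  0.103 ]
[289.6 395.3] [ 268  371   43   49 1702] z_map 0.2382 xy [ 0.3836 -0.1999  0.103 ] [ 0.3835 -0.2001  0.103 ]
tool-frame of cap est
((0.5072703957557678, -0.2527545094490051), (0.05764566734433174, 0.1615300178527832), 75.62686920166016)
```

View pics/w2.png

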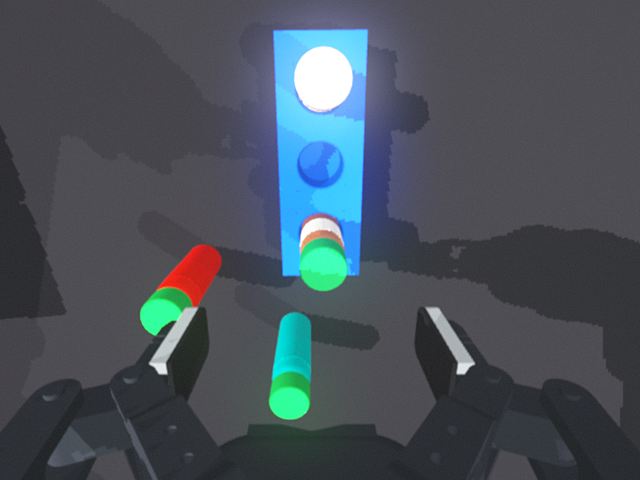

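Call:
{"method": "move_arm", "body": {"increments": [[[0, 0.06, 0.09, -0.0007, 0, 0], [0.4, 0.04, 0.06, 0, 0, 0], [0.6, 0, 0, 0, 0, 0], [0.6, 0, 0, 0, 0, 0], [0.5, 0, 0, 0, 0, 0], [0.4, 0, 0, 0, 0, 0], [0, 0, 0, 0, 0, 0], [0, 0, 0, 0, 0, 0]]]}}

```text
clock: 5.15
ee_pos: [0.4644, -0.2429, 0.0799]
ee_rot: [[0.004, 0.967, -0.254], [-0.004, -0.254, -0.967], [-1.0, 0.005, 0.003]]
force: [-0.2, -0.5, 1.3]
grip_width: 0.0854
```

```bash
python3 - <<'E'
from h import *
go([.4627,-.2398,.0645],-104.5)
s=r.read_state();p=r.camera('wrist'); save(p,'w3'); caps(p,s)
E
```

```text
t 5.15 tcp [ 0.4644 -0.2429  0.0799] zaz -104.7 tilt [ 0.004  -0.0039 -1.    ] F [-0.2 -0.5  1.3] T [ 0.02 -0.04  0.03] w 0.0854
turn tool deg [-0.2   0.16 -0.28] units [-0.0005  0.0004 -0.0008]
after turn, shift units [ 0.616 -0.097 -0.101]
shift units now [ 0.615 -0.1   -0.102]
[309.9 338.4] [ 276  300   69   77 4250] z_map 0.1409 xy [ 0.4654 -0.2421  0.103 ] [ 0.4656 -0.242   0.103 ]
[ 97.9 373.5] [ 74 360  52  30 947] z_map 0.1613 xy [ 0.4711 -0.1563  0.103 ] [ 0.4714 -0.1571  0.103 ]
```

View pics/w3.png

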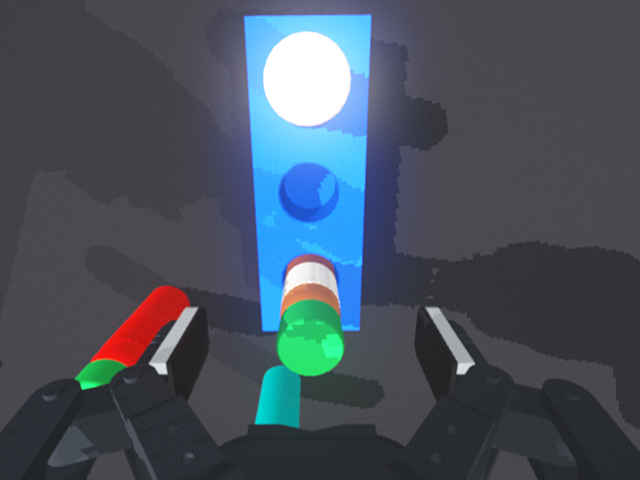

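Call:
{"method": "move_arm", "body": {"increments": [[[0.3, -0.06, -0.1, -0.0005, 0.0004, -0.0008], [0.3, 0, 0, 0, 0, 0], [0, 0, 0, 0, 0, 0], [0, 0, 0, 0, 0, 0]]]}}

```text
clock: 5.6
ee_pos: [0.4645, -0.2401, 0.065]
ee_rot: [[0.002, 0.968, -0.25], [-0.001, -0.25, -0.968], [-1.0, 0.002, 0.001]]
force: [0.5, 0.6, 0.3]
grip_width: 0.0858
```

```bash
python3 - <<'E'
from h import *
go([.4627,-.2398,.0645],-104.5)
s=r.read_state();p=r.camera('wrist'); save(p,'w4'); caps(p,s)
E
```

```text
t 5.6 tcp [ 0.4645 -0.2401  0.065 ] zaz -104.49 tilt [ 0.0017 -0.001  -1.    ] F [0.5 0.6 0.3] T [-0.07 -0.    0.02] w 0.0858
turn tool deg [ 0.01  0.03 -0.11] units [ 0.      0.0001 -0.0003]
after turn, shift units [ 0.018 -0.072  0.005]
shift units now [ 0.018 -0.072  0.005]
[317.  360.5] [ 279  317   77   87 5339] z_map 0.1266 xy [ 0.466  -0.2422  0.103 ] [ 0.4663 -0.2421  0.103 ]
[ 91.1 383.6] [ 79 380  29  10 189] z_map 0.1531 xy [ 0.4765 -0.1625  0.103 ] [ 0.4768 -0.1634  0.103 ]
```

View pics/w4.png

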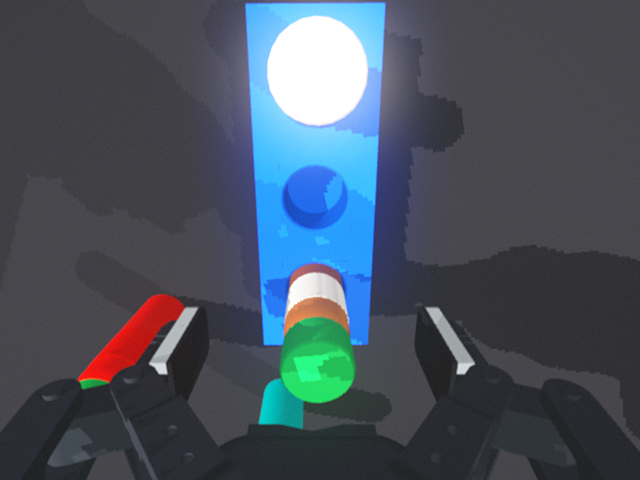

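Call:
{"method": "move_arm", "body": {"increments": [[[0, -0.03, 0, 0, 0, 0], [0, 0, 0, 0, 0, 0], [0, 0, 0, 0, 0, 0], [0, 0, 0, 0, 0, 0], [0, 0, 0, 0, 0, 0], [0, 0, 0, 0, 0, 0], [0, 0, 0, 0, 0, 0], [0, 0, 0, 0, 0, 0]]], "grip": 1, "grip_force": 28}}

```text
clock: 6.45
ee_pos: [0.464, -0.2402, 0.0656]
ee_rot: [[0.003, 0.968, -0.25], [-0.002, -0.25, -0.968], [-1.0, 0.003, 0.001]]
force: [0.1, 0.5, -0.7]
grip_width: 0.0266
```

```bash
python3 - <<'E'
from h import *
go([.4627,-.2398,.0645],-104.5)
E
```

```text
t 6.45 tcp [ 0.464  -0.2402  0.0656] zaz -104.5 tilt [ 0.0026 -0.0015 -1.    ] F [ 0.1  0.5 -0.7] T [-0.01 -0.01 -0.01] w 0.0266
turn tool deg [-0.    0.05 -0.17] units [-0.      0.0001 -0.0005]
after turn, shift units [ 0.045 -0.053 -0.001]
shift units now [ 0.045 -0.053 -0.001]
```

Call:
{"method": "move_arm", "body": {"increments": [[[-0.3, 0, 0, 0, 0, 0], [-0.5, 0, 0, 0, 0, 0], [-0.8, 0, 0, 0, 0, 0], [-0.8, 0, 0, 0, 0, 0], [-0.8, 0, 0, 0, 0, 0], [-0.8, 0, 0, 0, 0, 0], [-0.8, 0, 0, 0, 0, 0], [-0.6, 0, 0, 0, 0, 0], [-0.3, 0, 0, 0, 0, 0], [0, 0, 0, 0, 0, 0], [0, 0, 0, 0, 0, 0]]]}}

```text
clock: 7.55
ee_pos: [0.4637, -0.2398, 0.2226]
ee_rot: [[0.008, 0.968, -0.25], [-0.004, -0.25, -0.968], [-1.0, 0.008, 0.002]]
force: [-0.2, -0.8, -0.8]
grip_width: 0.0266
```

```bash
python3 - <<'E'
from h import *
go([.6136,.1320,.215],-9.4)
s=r.read_state();p=r.camera('wrist'); save(p,'w5')
H=np.array(p['hand_eye'])
caps(p,s,z=s['ee_pos'][2]+.0374)
E
```

```text
t 7.55 tcp [ 0.4637 -0.2398  0.2226] zaz -104.48 tilt [ 0.0076 -0.004  -1.    ] F [-0.2 -0.8 -0.8] T [-0.06 -0.05 -0.03] w 0.0266
turn tool deg [-95.08   0.48  -0.27] units [-0.2641  0.0013 -0.0008]
after turn, shift units [ 0.302 15.651  3.488]
shift units now [  0.289   2.086 -15.899]
[197.2 268.7] [ 179  251   37   37 1055] z_map 0.2945 xy [ 0.5074 -0.2133  0.26  ] [ 0.5075 -0.2133  0.26  ]
[311.3 358.1] [ 274  315   76   86 5308] z_map 0.127 xy [ 0.466 -0.24   0.26 ] [ 0.4662 -0.2399  0.26  ]
```

View pics/w5.png

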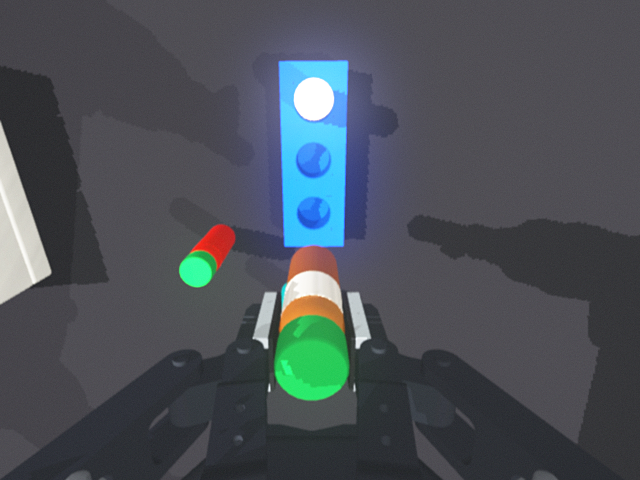

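Call:
{"method": "move_arm", "body": {"increments": [[[0, 0.1, -0.5, 0, 0, 0], [0, 0.13, -0.96, 0, 0, 0], [0, 0.13, -0.96, 0, 0, 0], [0, 0.13, -0.96, 0, 0, 0], [0, 0.13, -0.96, 0, 0, 0], [0, 0.13, -0.96, 0, 0, 0], [0, 0.13, -0.96, 0, 0, 0], [0, 0.13, -0.96, 0, 0, 0], [0, 0.13, -0.96, 0, 0, 0], [0, 0.13, -0.96, 0, 0, 0], [0, 0.13, -0.96, 0, 0, 0], [0, 0.13, -0.96, 0, 0, 0], [0, 0.13, -0.96, 0, 0, 0], [0, 0.13, -0.96, 0, 0, 0], [0, 0.13, -0.96, 0, 0, 0], [0, 0.13, -0.96, 0, 0, 0], [0, 0.1, -0.6, 0, 0, 0], [0, 0, 0, 0, 0, 0]]]}}

```text
clock: 9.4
ee_pos: [0.6089, 0.1568, 0.2041]
ee_rot: [[-0.023, 0.97, -0.241], [0.007, -0.241, -0.97], [-1.0, -0.024, -0.001]]
force: [-0.3, -1.0, -0.6]
grip_width: 0.0264
```

Call:
{"method": "move_arm", "body": {"increments": [[[0, 0, 0, -0.0237, 0, 0], [0, 0, 0, -0.0237, 0, 0], [0, 0, 0, -0.0237, 0, 0], [0, 0, 0, -0.0237, 0, 0], [0, 0, 0, -0.0237, 0, 0], [0, 0, 0, -0.0237, 0, 0], [0, 0, 0, -0.0237, 0, 0], [0, 0, 0, -0.0237, 0, 0], [0, 0, 0, -0.0237, 0, 0], [0, 0, 0, -0.0237, 0, 0], [0, 0, 0, 0, 0, 0]]]}}

```text
clock: 10.5
ee_pos: [0.6057, 0.1454, 0.1996]
ee_rot: [[-0.031, 0.307, 0.951], [-0.003, 0.952, -0.307], [-1.0, -0.012, -0.028]]
force: [0.6, 1.0, -1.0]
grip_width: 0.0268
```

```bash
python3 - <<'E'
from h import *
go([.6136,.1320,.215],-9.4)
E
```

```text
t 10.5 tcp [0.6057 0.1454 0.1996] zaz -17.9 tilt [-0.0307 -0.0026 -0.9995] F [ 0.6  1.  -1. ] T [ 0.05 -0.03 -0.06] w 0.0268
turn tool deg [-8.49 -1.67  0.56] units [-0.0236 -0.0047  0.0016]
after turn, shift units [-0.617 -0.479  0.399]
shift units now [-0.625 -0.422  0.448]
```

Call:
{"method": "move_arm", "body": {"increments": [[[-0.3, 0, 0, 0, -0.0024, 0.0008], [-0.3, 0, 0, -0.0118, -0.0024, 0.0008], [0, 0, 0, -0.0118, 0, 0], [0, -0.24, 0.2, 0, 0, 0], [0, -0.24, 0.2, 0, 0, 0], [0, 0, 0, 0, 0, 0], [0, 0, 0, 0, 0, 0]]]}}

```text
clock: 11.2
ee_pos: [0.6145, 0.1274, 0.217]
ee_rot: [[0.006, 0.188, 0.982], [-0.004, 0.982, -0.187], [-1.0, -0.003, 0.007]]
force: [-0.3, -0.4, -1.0]
grip_width: 0.0271
```

```bash
python3 - <<'E'
from h import *
go([.6136,.1320,.215],-9.4)
s=r.read_state();p=r.camera('wrist'); save(p,'w6'); print(p['cx'],p['cy'])
caps(p,s,z=s['ee_pos'][2]+.0374)
for i,X in enumerate([(.6136,.132),(.6214,.1794),(.629,.227)]): print(i+1,proj(p,[*X,.092],s))
E
```

```text
t 11.2 tcp [0.6145 0.1274 0.217 ] zaz -10.81 tilt [ 0.0059 -0.0042 -1.    ] F [-0.3 -0.4 -1. ] T [0.03 0.04 0.02] w 0.0271
turn tool deg [-1.41  0.37  0.18] units [-0.0039  0.001   0.0005]
after turn, shift units [ 0.078  0.174 -0.067]
shift units now [ 0.077  0.172 -0.072]
311.42020846542977 237.1149324885132
[177.  119.3] [ 145   58   63  126 5888] z_map 0.2572 xy [0.5935 0.2142 0.2544] [0.5929 0.214  0.2544]
[188.9 210.6] [180 201  19  20 297] z_map 0.2775 xy [0.5891 0.1887 0.2544] [0.589  0.1886 0.2544]
[311.1 357.8] [ 274  315   75   86 5216] z_map 0.127 xy [0.6151 0.1303 0.2544] [0.6148 0.1306 0.2544]
1 [307.63085654 221.98666883]
2 [305.75211515 158.45049108]
3 [303.29615434  86.77023469]
```

View pics/w6.png

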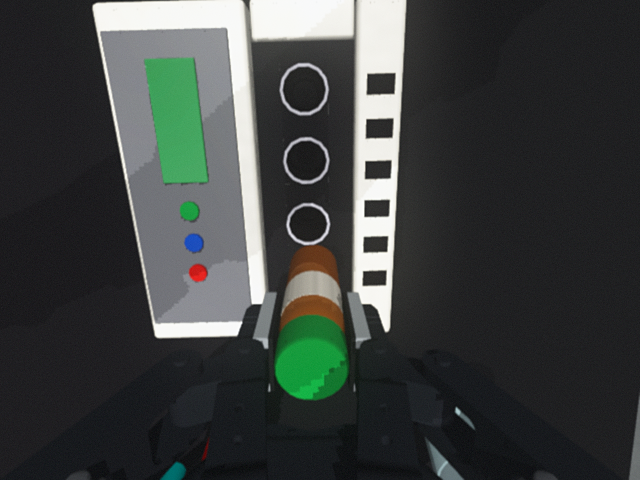

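```bash
cat >> h.py <<'E'
def rims(p,s,guess,z=.092):
    g=cv2.cvtColor(p['color'],cv2.COLOR_RGB2GRAY); m=((g>110)).astype(np.uint8); out=[]
    for X in guess:
        u,v=proj(p,[*X,z],s); x0,y0=int(u)-34,max(int(v)-34,0)
        x1,y1=int(u)+34,int(v)+34
        k,lab,st,ce=cv2.connectedComponentsWithStats(m[y0:y1,x0:x1],connectivity=8)
        best=None
        for i in range(1,k):
            w,h=st[i,2],st[i,3]
            if 30<w<66 and 25<h<66 and st[i,4]<.5*w*h and st[i,0]>0 and st[i,1]>0 and st[i,0]+w<x1-x0:
                yy,xx=np.nonzero(lab==i); P=np.array([atz(p,(a+x0,b+y0),z,s)[:2] for a,b in zip(xx,yy)])
                c=np.linalg.lstsq(np.c_[2*P,np.ones(len(P))],(P**2).sum(1),rcond=None)[0]
                best=(c[:2],np.sqrt(c[2]+c[0]**2+c[1]**2),len(P))
        print('rim',best); out.append(None if best is None else best[0])
    return out
E
python3 - <<'E'
from h import *
from scipy.optimize import least_squares
s=r.read_state();p=r.camera('wrist'); go([.6136,.132,.215],-9.4)
rims(p,s,[(.6136,.132),(.6214,.1794),(.629,.227)])
H=np.array(p['hand_eye']); F=f(p)
def pt(X):
    c=(X-H[:3,3])@H[:3,:3]; return F*c[:,:2]/c[:,2:]+[p['cx'],p['cy']]
hsv=cv2.cvtColor(p['color'],cv2.COLOR_RGB2HSV)
m=(hsv[...,2]>60)&(((hsv[...,0]<30)&(hsv[...,1]>90)))
for v in (250,256,262,268,274,288,300,310): 
    u=np.nonzero(p['color'][v,270:360].max(1)>62)[0]+270; print(v,u.min(),u.max(),p['color'][v,300:326:6,0])
print('col',[(v,p['color'][v,314].tolist()) for v in range(238,256,2)])
print('capbot',[(v,p['color'][v,311].tolist()) for v in range(392,406,2)])
a=np.linspace(0,2*np.pi,361)
for y0 in (-.004,-.002,0,.002,.004):
    ci=lambda x,R:pt(np.c_[np.full(361,x),y0+R*np.cos(a),R*np.sin(a)])
    print(y0,'foot top v',min(ci(.0576,.01145)[:,1].min(),ci(.0551,.01375)[:,1].min()).round(1),'cap bottom v',ci(-.0374,.0135)[:,1].max().round(1), 'cap u',ci(-.0374,.0135)[:,0].min().round(1),ci(-.0374,.0135)[:,0].max().round(1),'body u at foot',ci(.0551,.01375)[:,0].min().round(1),ci(.0551,.01375)[:,0].max().round(1))
E
```

```text
t 11.3 tcp [0.6145 0.1275 0.2168] zaz -10.75 tilt [ 0.0056 -0.0044 -1.    ] F [ 0.3 -0.4 -0.6] T [0.04 0.06 0.03] w 0.0265
turn tool deg [-1.35  0.36  0.19] units [-0.0037  0.001   0.0005]
after turn, shift units [ 0.073  0.172 -0.063]
shift units now [ 0.072  0.171 -0.067]
rim (array([0.61333412, 0.1304048 ]), np.float64(0.015642769676589636), 412)
rim (array([0.62114978, 0.17787901]), np.float64(0.01561002823970667), 427)
rim (array([0.62895934, 0.22534456]), np.float64(0.01559934452911716), 530)
250 298 359 [ 89  96 101 106 103]
256 293 359 [ 89  95 100 107 104]
262 291 359 [ 93 111 118 108 100]
268 290 359 [106 119 118 117 115]
274 289 359 [153 172 173 181 176]
288 286 359 [161 170 170 178 174]
300 270 359 [124 121 118 119 130]
310 270 359 [117 125 129 128 125]
col [(238, [31, 30, 26]), (240, [118, 117, 122]), (242, [222, 221, 230]), (244, [104, 94, 96]), (246, [100, 53, 24]), (248, [103, 58, 28]), (250, [101, 54, 24]), (252, [102, 57, 30]), (254, [99, 55, 25])]
capbot [(392, [21, 179, 70]), (394, [22, 178, 70]), (396, [22, 180, 71]), (398, [17, 123, 47]), (400, [28, 57, 39]), (402, [31, 36, 36]), (404, [30, 37, 35])]
-0.004 foot top v 247.0 cap bottom v 404.9 cap u 272.0 348.8 body u at foot 287.7 334.0
-0.002 foot top v 243.8 cap bottom v 400.4 cap u 271.8 349.0 body u at foot 287.6 334.1
0 foot top v 240.5 cap bottom v 396.0 cap u 271.6 349.2 body u at foot 287.5 334.2
0.002 foot top v 237.2 cap bottom v 391.4 cap u 271.4 349.4 body u at foot 287.5 334.2
0.004 foot top v 233.9 cap bottom v 386.9 cap u 271.2 349.6 body u at foot 287.4 334.3
```

Call:
{"method": "move_arm", "body": {"increments": [[[0.3, 0, 0, -0.0037, 0.001, 0.0005], [0.4, 0.15, -0.03, 0, 0, 0], [0.4, 0, 0, 0, 0, 0], [0.4, 0, 0, 0, 0, 0], [0.2, 0, 0, 0, 0, 0], [0, 0, 0, 0, 0, 0], [0, 0, 0, 0, 0, 0]]]}}

```text
clock: 12.0
ee_pos: [0.6129, 0.1326, 0.1683]
ee_rot: [[-0.004, 0.161, 0.987], [0.0, 0.987, -0.161], [-1.0, -0.0, -0.004]]
force: [-0.2, -0.1, 0.5]
grip_width: 0.0269
```

```bash
python3 - <<'E'
from h import *
go([.6135,.1329,.16],-9.35)
s=r.read_state();p=r.camera('wrist'); save(p,'w7')
rims(p,s,[(.6136,.132),(.6214,.1794),(.629,.227)])
E
```

```text
t 12.0 tcp [0.6129 0.1326 0.1683] zaz -9.25 tilt [-4.2e-03  3.0e-04 -1.0e+00] F [-0.2 -0.1  0.5] T [ 0.05 -0.03  0.  ] w 0.0269
turn tool deg [ 0.1  -0.24  0.02] units [ 0.0003 -0.0007  0.0001]
after turn, shift units [0.333 0.015 0.023]
shift units now [0.333 0.015 0.024]
rim (array([0.61338383, 0.13031837]), np.float64(0.015614504294351263), 312)
rim (array([0.62120576, 0.17780538]), np.float64(0.015601192052814516), 595)
rim (array([0.62898935, 0.22533329]), np.float64(0.01560361117162568), 737)
```

View pics/w7.png

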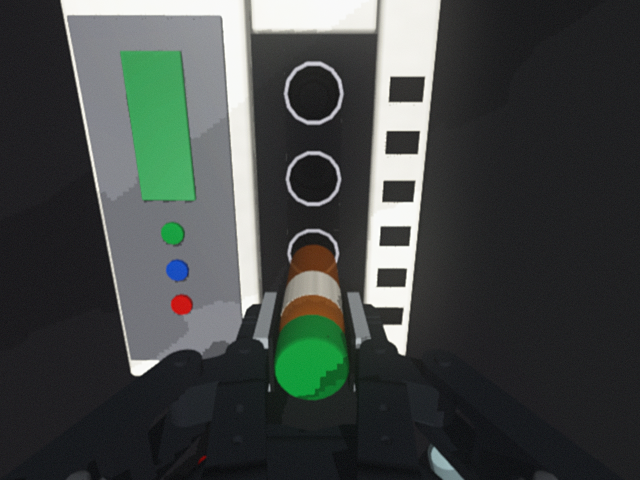

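```bash
python3 - <<'E'
from h import *
s=r.read_state();p=r.camera('wrist')
for X in [(.6212,.1778),(.629,.2253)]:
    u,v=proj(p,[*X,.092],s).astype(int); print(u,v); print(np.round(p['z_map'][v-24:v+25:6,u-24:u+25:6],3))
c=p['color'][50:270,250:380,::-1]; c=np.clip(c.astype(int)*5-60,0,255).astype(np.uint8)
cv2.imwrite('pics/enh.png',cv2.resize(c,None,fx=2.7,fy=2.7))
go([.6135,.1329,.16],-9.35)
E
```

```text
312 178
[[0.214 0.215 0.214 0.214 0.215 0.214 0.213 0.214 0.215]
 [0.214 0.216 0.265 0.265 0.265 0.263 0.265 0.216 0.215]
 [0.217 0.266 0.266 0.264 0.267 0.265 0.265 0.265 0.216]
 [0.217 0.268 0.267 0.266 0.266 0.266 0.267 0.267 0.218]
 [0.218 0.258 0.268 0.269 0.267 0.268 0.269 0.269 0.229]
 [0.22  0.244 0.265 0.27  0.271 0.272 0.27  0.25  0.225]
 [0.222 0.231 0.247 0.257 0.262 0.26  0.251 0.235 0.222]
 [0.223 0.221 0.231 0.24  0.242 0.242 0.234 0.222 0.222]
 [0.224 0.225 0.224 0.224 0.226 0.225 0.222 0.224 0.224]]
313 93
[[0.199 0.199 0.2   0.212 0.214 0.212 0.202 0.199 0.2  ]
 [0.201 0.206 0.226 0.241 0.247 0.242 0.228 0.209 0.201]
 [0.202 0.228 0.239 0.239 0.239 0.238 0.238 0.23  0.201]
 [0.21  0.249 0.24  0.25  0.248 0.25  0.24  0.24  0.213]
 [0.216 0.24  0.25  0.25  0.25  0.25  0.25  0.241 0.221]
 [0.215 0.242 0.252 0.252 0.252 0.251 0.252 0.242 0.22 ]
 [0.205 0.245 0.253 0.252 0.252 0.253 0.253 0.243 0.205]
 [0.207 0.231 0.244 0.254 0.255 0.254 0.246 0.237 0.206]
 [0.208 0.206 0.229 0.246 0.246 0.247 0.236 0.207 0.208]]
t 12.1 tcp [0.6131 0.1327 0.1687] zaz -9.26 tilt [-3.6e-03  5.0e-04 -1.0e+00] F [ 0.3 -0.9 -0.6] T [ 0.03 -0.03 -0.02] w 0.0266
turn tool deg [ 0.09 -0.21  0.01] units [ 0.0003 -0.0006  0.    ]
after turn, shift units [0.348 0.013 0.015]
shift units now [0.348 0.013 0.017]
```

View pics/enh.png

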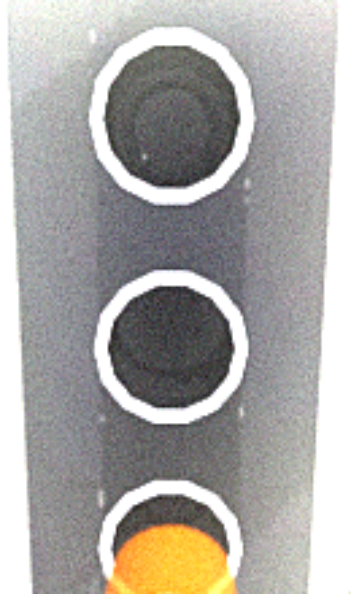

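Call:
{"method": "move_arm", "body": {"increments": [[[0, 0.6, 0, 0.0003, -0.0006, 0], [0, 0.7, 0, 0, 0, 0], [0, 0.5, 0, 0, 0, 0], [0, 0, 0, 0, 0, 0], [0, 0, 0, 0, 0, 0]]]}}

```text
clock: 12.6
ee_pos: [0.6216, 0.1819, 0.1707]
ee_rot: [[0.004, 0.163, 0.987], [0.001, 0.987, -0.163], [-1.0, 0.002, 0.004]]
force: [0.0, -0.4, -0.5]
grip_width: 0.0266
```

```bash
python3 - <<'E'
from h import *
go([.6214,.1803,.155],-9.35)
s=r.read_state();p=r.camera('wrist')
rims(p,s,[(.6212,.1778),(.629,.2253)])
E
```

```text
t 12.6 tcp [0.6216 0.1819 0.1707] zaz -9.37 tilt [ 0.004   0.0014 -1.    ] F [ 0.  -0.4 -0.5] T [-0.02  0.03  0.02] w 0.0266
turn tool deg [-0.02  0.21 -0.12] units [-0.      0.0006 -0.0003]
after turn, shift units [ 0.629 -0.067  0.001]
shift units now [ 0.629 -0.068 -0.001]
rim (array([0.62120227, 0.17776418]), np.float64(0.015598372501169687), 295)
rim (array([0.62897333, 0.225232  ]), np.float64(0.01565925393755415), 608)
```

Call:
{"method": "move_arm", "body": {"increments": [[[0.1, -0.06, 0, 0, 0.0006, -0.0003], [0.2, 0, 0, 0, 0, 0], [0.2, 0, 0, 0, 0, 0], [0, 0, 0, 0, 0, 0], [0, 0, 0, 0, 0, 0], [0, 0, 0, 0, 0, 0]]]}}

```text
clock: 13.25
ee_pos: [0.6215, 0.1771, 0.1565]
ee_rot: [[-0.001, 0.166, 0.986], [-0.002, 0.986, -0.166], [-1.0, -0.002, -0.001]]
force: [-0.6, -0.4, -0.2]
grip_width: 0.0265
```

```bash
python3 - <<'E'
from h import *
go([.6214,.1803,.148],-9.35)
s=r.read_state();p=r.camera('wrist'); save(p,'w8')
rims(p,s,[(.6212,.1778),(.629,.2253)])
cv2.imwrite('pics/w8c.png',cv2.resize(p['color'][180:340,240:390,::-1],None,fx=4,fy=4,interpolation=cv2.INTER_CUBIC)[:600])
E
```

```text
t 13.25 tcp [0.6215 0.1771 0.1565] zaz -9.58 tilt [-0.0012 -0.0016 -1.    ] F [-0.6 -0.4 -0.2] T [-0.02  0.05 -0.01] w 0.0265
turn tool deg [-0.23 -0.05  0.1 ] units [-0.0006 -0.0001  0.0003]
after turn, shift units [ 0.34   0.125 -0.025]
shift units now [ 0.34   0.125 -0.025]
rim (array([0.62117587, 0.17772168]), np.float64(0.01564484762763467), 341)
rim (array([0.62897811, 0.22519323]), np.float64(0.015609217461816385), 669)
```

View pics/w8c.png

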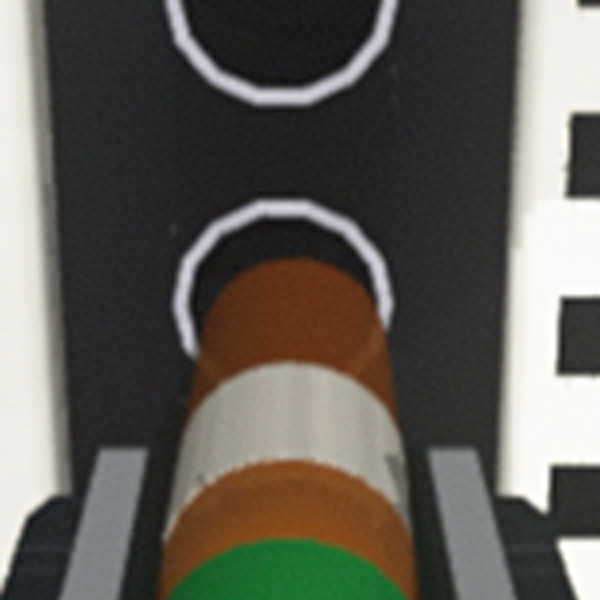

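Call:
{"method": "move_arm", "body": {"increments": [[[0.08, 0.1, -0.025, -0.0006, 0, 0.0003], [0, 0, 0, 0, 0, 0], [0, 0, 0, 0, 0, 0], [0, 0, 0, 0, 0, 0]]]}}

```text
clock: 13.7
ee_pos: [0.6215, 0.1803, 0.1549]
ee_rot: [[-0.0, 0.162, 0.987], [0.001, 0.987, -0.162], [-1.0, 0.001, -0.0]]
force: [0.1, 0.1, -1.5]
grip_width: 0.0265
```

```bash
python3 - <<'E'
from h import *
go([.6214,.1803,.148],-9.35)
s=r.read_state();p=r.camera('wrist'); rims(p,s,[(.6212,.1778),(.629,.2253)])
go([.6214,.1803,.148],-9.35)
cv2.imwrite('pics/w9c.png',cv2.resize(p['color'][180:330,240:390,::-1],None,fx=4,fy=4,interpolation=cv2.INTER_CUBIC)[:600])
E
```

```text
t 13.7 tcp [0.6215 0.1803 0.1549] zaz -9.32 tilt [-0.e+00  8.e-04 -1.e+00] F [ 0.1  0.1 -1.5] T [-0.01  0.01  0.  ] w 0.0265
turn tool deg [ 0.03 -0.01 -0.05] units [ 0.0001 -0.     -0.0001]
after turn, shift units [ 0.275 -0.002 -0.002]
shift units now [ 0.275 -0.002 -0.002]
rim (array([0.62118536, 0.1778051 ]), np.float64(0.015603153680079406), 330)
rim (array([0.62896879, 0.22520876]), np.float64(0.01559274512591192), 682)
t 13.75 tcp [0.6215 0.1803 0.1549] zaz -9.32 tilt [-0.e+00  8.e-04 -1.e+00] F [-0.4 -0.7  0. ] T [-0.03 -0.03  0.02] w 0.0268
turn tool deg [ 0.03 -0.01 -0.05] units [ 0.0001 -0.     -0.0001]
after turn, shift units [ 0.274 -0.001 -0.004]
shift units now [ 0.274 -0.001 -0.004]
```

View pics/w9c.png

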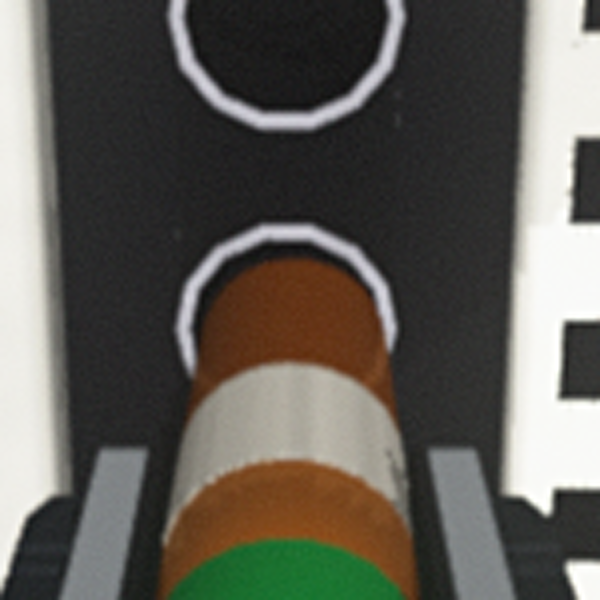

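Call:
{"method": "move_arm", "body": {"increments": [[[0.08, 0, -0.016, 0, 0, 0], [0.08, 0, 0, 0, 0, 0], [0.06, 0, 0, 0, 0, 0], [0, 0, 0, 0, 0, 0], [0, 0, 0, 0, 0, 0]]]}}

```text
clock: 14.25
ee_pos: [0.6211, 0.1803, 0.1488]
ee_rot: [[-0.0, 0.162, 0.987], [0.001, 0.987, -0.162], [-1.0, 0.001, -0.0]]
force: [0.3, 0.4, -1.5]
grip_width: 0.0263
```

```bash
python3 - <<'E'
from h import *
go([.6210,.1803,.148],-9.35)
s=r.read_state();p=r.camera('wrist'); rims(p,s,[(.6212,.1778),(.629,.2253)])
cv2.imwrite('pics/w10c.png',cv2.resize(p['color'][180:330,240:390,::-1],None,fx=4,fy=4,interpolation=cv2.INTER_CUBIC)[:600])
E
```

```text
t 14.25 tcp [0.6211 0.1803 0.1488] zaz -9.33 tilt [-0.e+00  7.e-04 -1.e+00] F [ 0.3  0.4 -1.5] T [ 0.01 -0.01  0.  ] w 0.0263
turn tool deg [ 0.02 -0.01 -0.04] units [ 0.0001 -0.     -0.0001]
after turn, shift units [ 0.033  0.001 -0.003]
shift units now [ 0.033  0.001 -0.002]
rim (array([0.62121035, 0.17777624]), np.float64(0.01560235175363032), 343)
rim (array([0.62900052, 0.22512414]), np.float64(0.015615931780369982), 712)
```

View pics/w10c.png

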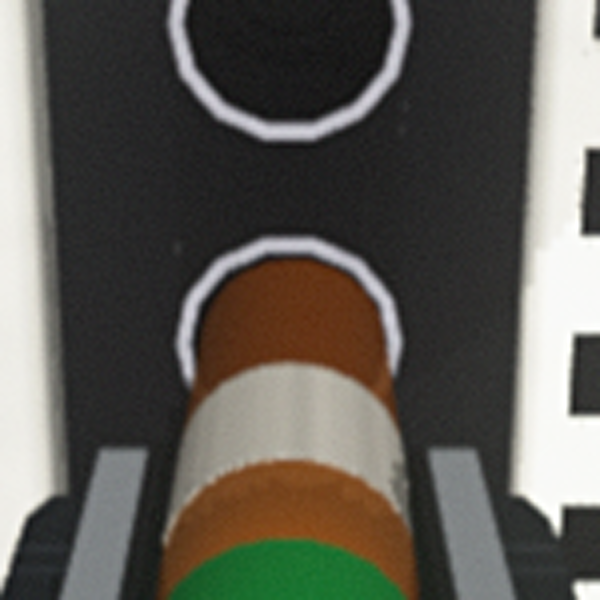

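Call:
{"method": "move_arm", "body": {"increments": [[[0.06, 0, 0, 0, 0, 0], [0.06, 0, 0, 0, 0, 0], [0, 0, 0, 0, 0, 0]]]}}

```text
clock: 14.6
ee_pos: [0.6211, 0.1803, 0.1456]
ee_rot: [[0.0, 0.162, 0.987], [0.001, 0.987, -0.162], [-1.0, 0.001, -0.0]]
force: [-0.4, 0.3, -1.3]
grip_width: 0.0263
```

```bash
python3 - <<'E'
from h import *
go([.6210,.1803,.098],-9.35)
E
```

```text
t 14.6 tcp [0.6211 0.1803 0.1456] zaz -9.33 tilt [ 1.e-04  7.e-04 -1.e+00] F [-0.4  0.3 -1.3] T [ 0.    0.04 -0.  ] w 0.0263
turn tool deg [ 0.02 -0.   -0.04] units [ 0.0001 -0.     -0.0001]
after turn, shift units [ 1.906  0.    -0.004]
shift units now [ 1.906e+00 -1.000e-03 -4.000e-03]
```

Call:
{"method": "move_arm", "body": {"increments": [[[0.08, 0, 0, 0, 0, 0], [0.08, 0, 0, 0, 0, 0], [0.08, 0, 0, 0, 0, 0], [0, 0, 0, 0, 0, 0]]]}}

```text
clock: 15.0
ee_pos: [0.621, 0.1802, 0.139]
ee_rot: [[-0.0, 0.162, 0.987], [0.001, 0.987, -0.162], [-1.0, 0.001, -0.0]]
force: [0.4, -0.1, -1.5]
grip_width: 0.0265
```

```bash
python3 - <<'E'
from h import *
go([.6210,.1803,.098],-9.35)
E
```

```text
t 15.0 tcp [0.621  0.1802 0.139 ] zaz -9.33 tilt [-1.e-04  6.e-04 -1.e+00] F [ 0.4 -0.1 -1.5] T [ 0.    0.01 -0.  ] w 0.0265
turn tool deg [ 0.02 -0.01 -0.03] units [ 0.     -0.     -0.0001]
after turn, shift units [ 1.64e+00  2.00e-03 -1.00e-03]
shift units now [ 1.64e+00  1.00e-03 -1.00e-03]
```

Call:
{"method": "move_arm", "body": {"increments": [[[0.1, 0, 0, 0, 0, 0], [0.1, 0, 0, 0, 0, 0], [0.1, 0, 0, 0, 0, 0], [0.1, 0, 0, 0, 0, 0], [0, 0, 0, 0, 0, 0]]]}}

```text
clock: 15.5
ee_pos: [0.621, 0.1802, 0.1279]
ee_rot: [[-0.0, 0.162, 0.987], [0.001, 0.987, -0.162], [-1.0, 0.001, -0.0]]
force: [-0.3, 0.1, -0.3]
grip_width: 0.0269
```

```bash
python3 - <<'E'
from h import *
go([.6210,.1803,.098],-9.35)
E
```

```text
t 15.5 tcp [0.621  0.1802 0.1279] zaz -9.33 tilt [-3.e-04  6.e-04 -1.e+00] F [-0.3  0.1 -0.3] T [-0.01 -0.02  0.02] w 0.0269
turn tool deg [ 0.02 -0.02 -0.03] units [ 0.     -0.0001 -0.0001]
after turn, shift units [ 1.196  0.005 -0.   ]
shift units now [1.196 0.004 0.   ]
```

Call:
{"method": "move_arm", "body": {"increments": [[[0.1, 0, 0, 0, 0, 0], [0.1, 0, 0, 0, 0, 0], [0.1, 0, 0, 0, 0, 0], [0.1, 0, 0, 0, 0, 0], [0.05, 0, 0, 0, 0, 0], [0, 0, 0, 0, 0, 0]]]}}

```text
clock: 16.1
ee_pos: [0.621, 0.1802, 0.1156]
ee_rot: [[-0.0, 0.162, 0.987], [0.001, 0.987, -0.162], [-1.0, 0.001, -0.0]]
force: [-0.7, -0.7, -0.1]
grip_width: 0.0267
```

```bash
python3 - <<'E'
from h import *
go([.6210,.1803,.0996],-9.35)
E
```

```text
t 16.1 tcp [0.621  0.1802 0.1156] zaz -9.33 tilt [-4.e-04  6.e-04 -1.e+00] F [-0.7 -0.7 -0.1] T [0.02 0.04 0.02] w 0.0267
turn tool deg [ 0.02 -0.03 -0.03] units [ 0.0001 -0.0001 -0.0001]
after turn, shift units [0.64  0.004 0.001]
shift units now [0.64  0.003 0.002]
```

Now gently through the height where a ring would stop it (about 0.1096).

Call:
{"method": "move_arm", "body": {"increments": [[[0.06, 0, 0, 0, 0, 0], [0.06, 0, 0, 0, 0, 0], [0.06, 0, 0, 0, 0, 0], [0.06, 0, 0, 0, 0, 0], [0, 0, 0, 0, 0, 0]]]}}

```text
clock: 16.6
ee_pos: [0.6211, 0.1803, 0.1092]
ee_rot: [[-0.0, 0.162, 0.987], [0.001, 0.987, -0.162], [-1.0, 0.001, -0.0]]
force: [-0.1, -0.2, -0.4]
grip_width: 0.0265
```

```bash
python3 - <<'E'
from h import *
go([.6210,.1803,.0996],-9.35)
E
```

```text
t 16.6 tcp [0.6211 0.1803 0.1092] zaz -9.33 tilt [-1.e-04  7.e-04 -1.e+00] F [-0.1 -0.2 -0.4] T [ 0.01 -0.03  0.07] w 0.0265
turn tool deg [ 0.02 -0.01 -0.04] units [ 0.0001 -0.     -0.0001]
after turn, shift units [ 0.386  0.    -0.003]
shift units now [ 0.386 -0.    -0.003]
```

Call:
{"method": "move_arm", "body": {"increments": [[[0.06, 0, 0, 0, 0, 0], [0.06, 0, 0, 0, 0, 0], [0.06, 0, 0, 0, 0, 0], [0.06, 0, 0, 0, 0, 0], [0, 0, 0, 0, 0, 0]]]}}

```text
clock: 17.1
ee_pos: [0.6211, 0.1803, 0.1027]
ee_rot: [[-0.0, 0.162, 0.987], [0.001, 0.987, -0.162], [-1.0, 0.001, -0.0]]
force: [0.6, -0.8, -1.2]
grip_width: 0.0265
```

```bash
python3 - <<'E'
from h import *
go([.6210,.1803,.0996],-9.35)
E
```

```text
t 17.1 tcp [0.6211 0.1803 0.1027] zaz -9.34 tilt [-1.e-04  7.e-04 -1.e+00] F [ 0.6 -0.8 -1.2] T [0.   0.02 0.02] w 0.0265
turn tool deg [ 0.01 -0.01 -0.04] units [ 0.     -0.     -0.0001]
after turn, shift units [ 0.125  0.001 -0.003]
shift units now [ 0.125  0.001 -0.003]
```

No ring here. Now I'll feel for the floor.

Call:
{"method": "move_arm", "body": {"increments": [[[0.04, 0, 0, 0, 0, 0], [0.04, 0, 0, 0, 0, 0], [0, 0, 0, 0, 0, 0]]]}}

```text
clock: 17.4
ee_pos: [0.6211, 0.1803, 0.1006]
ee_rot: [[-0.0, 0.162, 0.987], [0.001, 0.987, -0.162], [-1.0, 0.001, -0.0]]
force: [-0.4, 0.4, -0.0]
grip_width: 0.0269
```

Call:
{"method": "move_arm", "body": {"increments": [[[0.03, 0, 0, 0, 0, 0], [0, 0, 0, 0, 0, 0]]]}}

```text
clock: 17.6
ee_pos: [0.6211, 0.1803, 0.0998]
ee_rot: [[0.0, 0.162, 0.987], [0.001, 0.987, -0.162], [-1.0, 0.001, -0.0]]
force: [0.1, 0.2, -1.0]
grip_width: 0.0266
```

Call:
{"method": "move_arm", "body": {"increments": [[[0.03, 0, 0, 0, 0, 0], [0, 0, 0, 0, 0, 0]]]}}

```text
clock: 17.8
ee_pos: [0.6214, 0.1805, 0.0997]
ee_rot: [[0.001, 0.162, 0.987], [0.001, 0.987, -0.162], [-1.0, 0.001, 0.001]]
force: [-1.3, -0.7, -0.6]
grip_width: 0.0266
```

Call:
{"method": "move_arm", "body": {"increments": [[[0.03, 0, 0, 0, 0, 0], [0, 0, 0, 0, 0, 0]]]}}

```text
clock: 18.0
ee_pos: [0.6215, 0.1806, 0.0996]
ee_rot: [[0.001, 0.162, 0.987], [0.001, 0.987, -0.162], [-1.0, 0.001, 0.001]]
force: [-0.6, -0.5, -0.9]
grip_width: 0.027
```

Call:
{"method": "move_arm", "body": {"increments": [[[0.08, 0, 0, 0, 0, 0], [0, 0, 0, 0, 0, 0]]]}}

```text
clock: 18.2
ee_pos: [0.622, 0.1807, 0.0995]
ee_rot: [[0.003, 0.162, 0.987], [0.001, 0.987, -0.162], [-1.0, 0.001, 0.003]]
force: [-1.2, -0.6, -1.7]
grip_width: 0.0263
```

```bash
python3 - <<'E'
from h import *
go([.6210,.1803,.0996],-9.35)
s=r.read_state();p=r.camera('wrist'); save(p,'w11'); go([.6210,.1803,.0996])
E
```

```text
t 18.2 tcp [0.622  0.1807 0.0995] zaz -9.35 tilt [ 3.3e-03  9.0e-04 -1.0e+00] F [-1.2 -0.6 -1.7] T [-0.13  0.38  0.05] w 0.0263
turn tool deg [ 0.    0.18 -0.08] units [ 0.      0.0005 -0.0002]
after turn, shift units [-0.004 -0.023 -0.037]
shift units now [-0.004 -0.023 -0.037]
t 18.25 tcp [0.622  0.1807 0.0994] zaz -9.35 tilt [ 0.0033  0.001  -1.    ] F [-1.6 -1.2  4.8] T [-0.26  0.39 -0.02] w 0.0266
shift units now [-0.008 -0.023 -0.038]
```

View pics/w11.png

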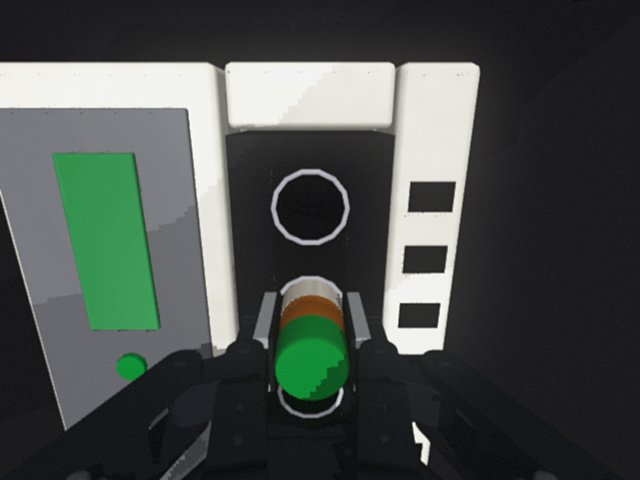

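Call:
{"method": "move_arm", "body": {"increments": [[[0, 0, -0.02, 0, 0.0005, 0], [0, 0, 0, 0, 0, 0]]]}}

```text
clock: 18.45
ee_pos: [0.6219, 0.1808, 0.0994]
ee_rot: [[0.001, 0.163, 0.987], [0.002, 0.987, -0.163], [-1.0, 0.002, 0.0]]
force: [-0.4, 0.1, 2.6]
grip_width: 0.0264
```

Call:
{"method": "move_arm", "body": {"increments": [[[0, 0, 0, 0, 0, 0], [0, 0, 0, 0, 0, 0], [0, 0, 0, 0, 0, 0], [0, 0, 0, 0, 0, 0], [0, 0, 0, 0, 0, 0], [0, 0, 0, 0, 0, 0]]], "grip": -1}}

```text
clock: 19.05
ee_pos: [0.6217, 0.1808, 0.0982]
ee_rot: [[-0.0, 0.163, 0.987], [0.002, 0.987, -0.163], [-1.0, 0.002, -0.001]]
force: [-0.5, -0.1, 0.4]
grip_width: 0.0854
```

```bash
python3 - <<'E'
from h import *
go([.6210,.1803,.0996],-9.35)
s=r.read_state();p=r.camera('wrist'); save(p,'w12')
E
```

```text
t 19.05 tcp [0.6217 0.1808 0.0982] zaz -9.35 tilt [-3.e-04  2.e-03 -1.e+00] F [-0.5 -0.1  0.4] T [-0.03  0.01 -0.07] w 0.0854
turn tool deg [-0.   -0.04 -0.11] units [-0.     -0.0001 -0.0003]
after turn, shift units [-0.055 -0.025 -0.024]
shift units now [-0.055 -0.025 -0.024]
```

View pics/w12.png

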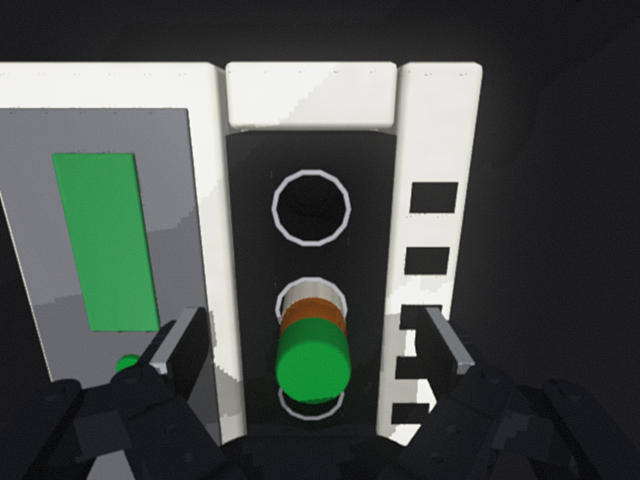

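Released. Next I'll rise straight up, clear of everything.

Call:
{"method": "move_arm", "body": {"increments": [[[-0.3, 0, 0, 0, 0, 0], [-0.6, 0, 0, 0, 0, 0], [-0.8, 0, 0, 0, 0, 0], [-0.8, 0, 0, 0, 0, 0], [-0.8, 0, 0, 0, 0, 0], [-0.8, 0, 0, 0, 0, 0], [-0.8, 0, 0, 0, 0, 0], [-0.5, 0, 0, 0, 0, 0], [0, 0, 0, 0, 0, 0]]]}}

```text
clock: 20.0
ee_pos: [0.6219, 0.1817, 0.2486]
ee_rot: [[0.006, 0.161, 0.987], [0.005, 0.987, -0.161], [-1.0, 0.006, 0.005]]
force: [0.9, 0.6, -0.5]
grip_width: 0.086
```

```bash
python3 - <<'E'
from h import *
s=r.read_state();p=r.camera('wrist'); save(p,'w13'); print(s['ee_pos'],s['force'])
q=r.camera('scene'); save(q,'s13')
F=f(p); z=p['z_map']; v,u=np.mgrid[:480,:640]
R,t=camT(p,s); W=np.stack([(u-p['cx'])/F*z,(v-p['cy'])/F*z,z],-1)@R.T+t
hsv=cv2.cvtColor(p['color'],cv2.COLOR_RGB2HSV); g=cv2.inRange(hsv,(45,100,60),(85,255,255))>0
m=g&(abs(W[...,0]-.62)<.03)&(abs(W[...,1]-.178)<.03); w=W[m]; print('green top',np.percentile(w[:,2],[50,85,95]).round(4), w[w[:,2]>np.percentile(w[:,2],50)][:,:2].mean(0))
m=(abs(W[...,0]-.605)<.02)&(abs(W[...,1]-.083)<.02)&(W[...,2]>.11); print('white top',m.sum(),np.percentile(W[m][:,2],[50,85,95]).round(4) if m.any() else None)
m=(abs(W[...,0]-.617)<.02)&(abs(W[...,1]-.154)<.006); print('block',np.median(W[m][:,2]))
E
```

```text
[0.62186329 0.18168702 0.24858823] [ 0.9425722   0.63177115 -0.47019625]
green top [0.1372 0.138  0.1384] [0.62197699 0.17804115]
white top 1225 [0.1365 0.1376 0.138 ]
block 0.09239398086128009
```

View pics/w13.png

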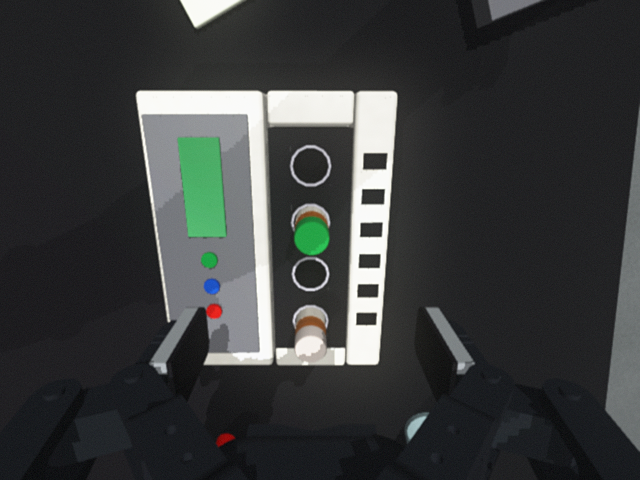

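View pics/s13.png

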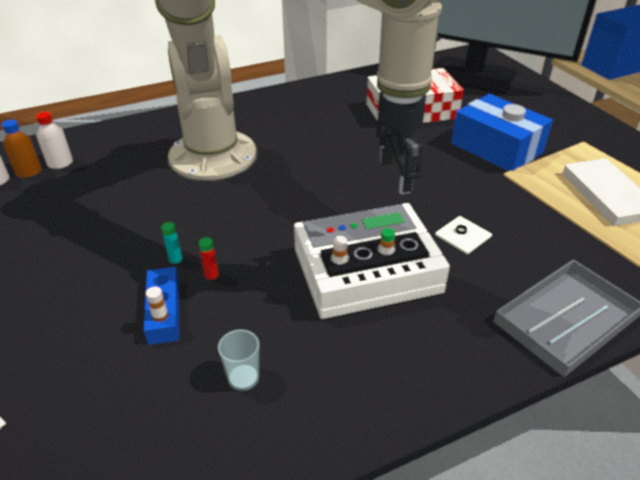

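The green cap, at pixel (311,237) in the wrist view, tops out at 137–138 mm. The white-capped vial in the block reads the same, so the green one is fully home. In the scene view the other vials, the beaker and the ring have not moved, and the gripper is clear.

```bash
python3 -c "
from cell import r
print(r.finish_job())"
```

```text
the job is handed in; nothing more can be done
None
```

The green-capped vial is standing on the floor of well2, the third well, and the job is handed in at about 20 s on the clock.

- **Choosing the well:** From above, the wrist camera's depth map showed a flat floor in well2 and a ring about 10 mm higher in well3. I did not probe well1 or well3.
- **Feeling the depth:** I lowered the vial slowly into well2. It passed the height where a ring would have stopped it, with no resistance. It then stopped at the predicted floor depth, where the readings at the end of each step showed no more than about 5 N.
- **After release:** The cap top measured 137–138 mm above the bench, against 137 mm expected. The white-capped vial in the block measured the same (136.5–138 mm).
- **Surroundings:** In the last pictures the white-capped vials, beaker, spare ring and look-alikes were in place, and the open gripper was about 11 cm above the vial, touching nothing.
- **Disagreements:** The top, scene and wrist cameras differed by a few millimetres on the first position estimates. I used the wrist camera for the final alignment. At first touch on the floor, the force reading stayed near zero for a few steps, although the vial had stopped sinking. It then showed 2.6 to 4.8 N.

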